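# Set up the storage dock: level it, load the drives, lock them

## Robot

A 6-joint arm with a two-finger parallel gripper is mounted at the origin on a cart in front of the work surface, level with it; the furniture and walls round the work are solid. World frame = base frame: x ahead of the robot, y to its left, z up, the work surface at z = 0. Lengths are in m, angles in degrees, forces in N, time in s.
With the tool pointing down it reaches from about 0.3 to 0.75 m from the base axis. Payload 8.5 kg.
Tool frame: the origin (TCP) lies on the centre line of the jaws, within the pads' length; the fingertips stand 11 mm ahead of it and the grasp point (between the pads) lies 8 mm behind it; z points along the fingers, y is the line along which they close (so a half turn about z gives the same grasp; the last joint's range is limited). The gripper opens to 85 mm and grips with 20 to 120 N. Pads are 22 mm wide; open, the fingers measure 114 mm over their backs; the gripper's body (76 mm by 85 mm) begins 54 mm behind the grasp point. The pads swing forward as they close: fully open they stand 13 mm farther back than shut.
Start: joints at [-85.273, 21.807, 74.336, -0, 83.858, -12.336], TCP at [0.161, -0.526, 0.209] pointing down, gripper open.
Joint ranges: [-178.18, 178.18], [-50.72, 133.34], [12.68, 142.11], [-81.47, 261.47], [9.98, 163.14], [-165.26, 165.26]. Speed limits (degrees/s): [136.94, 136.94, 180, 180, 180, 180].

## Interface

Orientations are given as a 3x3 rotation matrix whose columns are the frame's x, y, z axes.
In Python, from rig import env gives the robot as it stands.
- The arm moves only by the shell command python3 nudge.py [FORCE], which reads ROWS from standard input. ROWS is one flat JSON list of numbers that holds 1 to 10 rows one after another, with no inner brackets; each row has 5 numbers: dx, dy, dz in shares of the most that a row can go, 1 being 50 mm, then a turn about the tool's z in units of 10 degrees, then the finger opening in m; each row shifts and turns the commanded pose from where the row before left it, along the tool's axes as they then stand; what a row does not reach is not made up. A row lasts 1/10 s, in which the tool goes at most 0.05 m and 8.59 degrees, less where a joint would pass 70% of its speed; a pose out of reach is approached as far as the arm can. The fingers move at their own pace and stop on an object; FORCE is the grip in N (left out, the last holds). Time passes only in rows, so rows that do not move let the fingers close. It prints the time, the measured TCP pose, the force, the opening and the grip force at its end. Input that does not fit is refused with a message, and nothing moves.
- env.observe(): the state, without advancing time (a new reading comes with each control period).
- env.get_image(name): name is "scene" or "side" or "wrist"; returns a dict with "pixels" (400x640x3 uint8, red, green, blue), "K" (3x3 intrinsics, pixels), "extrinsics" (4x4, takes a point from world to camera coordinates). Camera axes: x right, y down, z forward; pixel columns grow to the right and rows downward; lengths in m; the calibration is good to about 2 mm. A picture is of the moment at which its call begins. There is no depth.
- env.close_job(): hands the job in; it is judged then, once.
The state is a dict: "time_s": time; "q": joint angles; "qvel": joint speeds; "joint_efforts": joint torques, N m; "position": TCP position; "tool_rot": TCP orientation; "ft_force": force on the tool from outside, world axes, zero at the start; "wrist_torque": the same for the moment, N m; "grip_width": finger opening in m; "gripper_force": force on a finger pad.
Only numpy, scipy, OpenCV 4.12 (cv2) and the standard library are available. Lean on these libraries where they do the work, as an engineer would, in place of code of your own. Each camera call takes 0.05 s, during which the arm holds its last target. There are 200 camera calls.

## Task

The storage dock rocks on the desk because its two front feet are screwed too short: first turn their black knobs until the dock stands level and firm on all four feet, without any wobble. Then plug every blue drive cartridge on the desk fully down into a bay of the dock, one to a bay, and last turn the red lock knob clockwise until its clutch slips for the first time, then stop, so that the clamp rail holds the drives. Leave the things round the dock where they are.

Things in the scene. Friction and masses are not known exactly. Their poses are not given: they have to be found in the camera images.
- dock: Loose drive dock, 2.7 kg: dark flat chassis 170 (x) x 260 (y) mm, top 41 mm up, on four rubber feet. Origin: middle of the footprint, level with the rear soles; z up, front is -x (two black knobs). Grey socket bank on it: x -6..78, y -60..120 mm, top 62 mm up. With short front feet it rests on the rear feet and the longer front one, and rocks if a front corner is pressed.
- front_left_knob_grip (a point): Grip point on the axis of the front left foot's black ribbed knob (32 mm wide, 22 tall), 8 mm below its top; at x -62, y +108, z 67 mm of the dock; axes turn with the knob. Pinch at any angle. Clockwise from above screws the foot down 8 mm a turn (1.27 mm/rad), 0.06 N m; knob keeps its height and stays as left. Pin stands 6 mm out of its top when level, more when short.
- front_left_foot: Round rubber foot, 24 mm wide, under the front left knob; origin: centre of its sole, z up. Its z in the dock's frame: 0 = level with the rear soles, above 0 = too short (3 to 6 mm at the start). World z 0 = it touches the desk. The rubber gives 1 mm per 8 N; the two front feet carry 12 N together (one alone if the other hangs).
- rear_left_foot: Fixed rubber foot, 22 mm wide, at the rear left corner of the dock (x 68, y +112 mm of the dock); origin: centre of its sole, z up.
- front_right_knob_grip (a point): Grip point on the axis of the front right foot's black ribbed knob (32 mm wide, 22 tall), 8 mm below its top; at x -62, y -108, z 67 mm of the dock; axes turn with the knob. Pinch at any angle. Clockwise from above screws the foot down 8 mm a turn (1.27 mm/rad), 0.06 N m; knob keeps its height and stays as left. Pin stands 6 mm out of its top when level, more when short.
- front_right_foot: Round rubber foot, 24 mm wide, under the front right knob; origin: centre of its sole, z up. Its z in the dock's frame: 0 = level with the rear soles, above 0 = too short (3 to 6 mm at the start). World z 0 = it touches the desk. The rubber gives 1 mm per 8 N; the two front feet carry 12 N together (one alone if the other hangs).
- rear_right_foot: Fixed rubber foot, 22 mm wide, at the rear right corner of the dock (x 68, y -112 mm of the dock); origin: centre of its sole, z up.
- bay_1 (a point): Centre of the mouth of bay 1 (1 is nearest the red knob) in the top of the socket bank, axes as the dock: hole 49 (x) x 33 (y) mm, 20 mm deep; bays 62 mm apart along y. A cartridge goes in either way round, its 46 mm width along x.
- bay_2 (a point): Centre of the mouth of bay 2 (1 is nearest the red knob) in the top of the socket bank, axes as the dock: hole 49 (x) x 33 (y) mm, 20 mm deep; bays 62 mm apart along y. A cartridge goes in either way round, its 46 mm width along x.
- bay_3 (a point): Centre of the mouth of bay 3 (1 is nearest the red knob) in the top of the socket bank, axes as the dock: hole 49 (x) x 33 (y) mm, 20 mm deep; bays 62 mm apart along y. A cartridge goes in either way round, its 46 mm width along x.
- drive_1: Blue drive cartridge, black ribbed top, brass contacts near the foot: block 46 (x) x 30 (y) x 60 mm tall, 0.14 kg, weight low, foot tapered over 6 mm (3 mm in x, 1.5 in y each side). Origin: centre of its underside, z up. Stands upright on the desk; pinch it across y near the top. Fully home, its underside is 20 mm below the bay's mouth. Two or three are present.
- drive_2: Blue drive cartridge, black ribbed top, brass contacts near the foot: block 46 (x) x 30 (y) x 60 mm tall, 0.14 kg, weight low, foot tapered over 6 mm (3 mm in x, 1.5 in y each side). Origin: centre of its underside, z up. Stands upright on the desk; pinch it across y near the top. Fully home, its underside is 20 mm below the bay's mouth. Two or three are present.
- drive_3: Blue drive cartridge, black ribbed top, brass contacts near the foot: block 46 (x) x 30 (y) x 60 mm tall, 0.14 kg, weight low, foot tapered over 6 mm (3 mm in x, 1.5 in y each side). Origin: centre of its underside, z up. Stands upright on the desk; pinch it across y near the top. Fully home, its underside is 20 mm below the bay's mouth. Two or three are present.
- lock_knob_grip (a point): Grip point on the axis of the red lobed lock knob (33 mm wide, 22 tall), 8 mm below its top; at x 52, y -104, z 93 mm of the dock; axes turn with it. Pinch at any angle; it keeps its height. Clockwise from above drives the clamp rail forward 1.2 mm/rad at 0.04 N m until the rail is home; then the clutch slips at 0.20 N m.
- lock_rail (a joint): Travel (m) of the red clamp rail (180 mm long, 12 tall, on the bank behind the bays) towards the drives: 0 fully back, 0.006 home close against the drives, where it stops; 0 to 0.0024 at the start.
- lock_slip (a joint): Turn (rad) of the red knob against the brass screw in its middle: 0 until the clutch slips, then grows clockwise. The white mark on the knob and the black one on the screw line up at 0. Dragging it on past 1 rad wears the clutch out: stop at the first slip.
- tape_roll: Tan roll of packing tape, 94 mm wide, 48 mm tall, at the left rear, to be left alone; origin: centre of its underside.
- stapler: Red stapler, 162 mm long, 43 mm tall, lying at the right front, to be left alone; origin: centre of its underside.
- eraser: Pink-and-white eraser, 47 x 19 x 12 mm, lying at the right front, to be left alone; origin: centre of its underside.

How it is judged (in metres and radians):
On the way, in this order (a step that is already met when the one before it is completed fails the run):
1. the dock, let go of, stands level (within about 1 degree) with all four feet bearing on the desk (contact force between each of front_left_foot, front_right_foot, rear_left_foot, rear_right_foot and anything else above 0.2 N and angle between dock's own z axis and vertical below 0.02 rad and contact force between the fingers and dock below 0.3 N), for 0.5 s.
2. every drive cartridge is plugged fully down into a bay (((horizontal distance between drive_1 and bay_1 below 0.005 m and z of drive_1 in the frame of bay_1 below -0.017 m and angle between drive_1's own z axis and vertical below 0.08 rad) or (horizontal distance between drive_1 and bay_2 below 0.005 m and z of drive_1 in the frame of bay_2 below -0.017 m and angle between drive_1's own z axis and vertical below 0.08 rad) or (horizontal distance between drive_1 and bay_3 below 0.005 m and z of drive_1 in the frame of bay_3 below -0.017 m and angle between drive_1's own z axis and vertical below 0.08 rad)) and ((horizontal distance between drive_2 and bay_1 below 0.005 m and z of drive_2 in the frame of bay_1 below -0.017 m and angle between drive_2's own z axis and vertical below 0.08 rad) or (horizontal distance between drive_2 and bay_2 below 0.005 m and z of drive_2 in the frame of bay_2 below -0.017 m and angle between drive_2's own z axis and vertical below 0.08 rad) or (horizontal distance between drive_2 and bay_3 below 0.005 m and z of drive_2 in the frame of bay_3 below -0.017 m and angle between drive_2's own z axis and vertical below 0.08 rad)) and ((horizontal distance between drive_3 and bay_1 below 0.005 m and z of drive_3 in the frame of bay_1 below -0.017 m and angle between drive_3's own z axis and vertical below 0.08 rad) or (horizontal distance between drive_3 and bay_2 below 0.005 m and z of drive_3 in the frame of bay_2 below -0.017 m and angle between drive_3's own z axis and vertical below 0.08 rad) or (horizontal distance between drive_3 and bay_3 below 0.005 m and z of drive_3 in the frame of bay_3 below -0.017 m and angle between drive_3's own z axis and vertical below 0.08 rad))), for 0.3 s.
3. the clamp rail is home and the clutch of the lock knob has slipped (value of joint lock_rail above 0.0055 m and value of joint lock_slip above 0.06 rad), for 0.1 s.
At the end, for the whole second after the job is handed in: Dock level within 0.02 rad, each foot bearing at least 0.2 N; every drive upright in a bay, within 5 mm of its centre and at least 17 mm deep (home is 20); clamp rail moved at least 5.5 mm (home is 6); clutch slipped 0.06 to 1.0 rad; all at rest (all of step 2 and all of step 3 and contact force between each of front_left_foot, front_right_foot, rear_left_foot, rear_right_foot and anything else above 0.2 N and angle between dock's own z axis and vertical below 0.02 rad and value of joint lock_slip below 1 rad and linear speed of dock below 0.01 m/s and linear speed of each of drive_1, drive_2, drive_3 below 0.02 m/s); the robot touches nothing.
It fails at once if the clutch of the lock knob is dragged on more than 1 rad (57 degrees) past its first slip (value of joint lock_slip above 1 rad or value of joint lock_slip below -1 rad).
It fails at once if the dock is tipped by more than 0.2 rad (angle between dock's own z axis and vertical above 0.2 rad).
It fails at once if the tape roll, stapler or eraser is pushed more than 3 cm (distance of any of tape_roll, stapler, eraser from where it was at the start of the episode above 0.03 m).
Of drive_1, drive_2, drive_3 only 2 to 3 are there at a start; the rules pass over those that are not, and their reading is None.
At some moment in a run one of drive_1, drive_2, drive_3 may be knocked a few centimetres aside while the robot is not near it.
It also fails if it takes over 210 s, if anything falls off the work surface, if the arm or the gripper's body presses on something with over 40 N, if the wrist force passes 120 N, or if a joint passes its speed limit or range.

## Working session

There is one attempt and no reset: what is moved stays moved. The work goes in short steps, Python scripts to look and compute and a shell command to move; the robot and the scene stay as the last step left them, time stands still between calls to the robot, and variables do not carry over. Pictures are saved under pics/ and viewed, at most 14 in all, crops included, and the job is handed in when it is done.

```bash
ls; mkdir -p pics; python3 - <<'E'
from rig import env
import cv2,numpy as np
for n in ["scene","side","wrist"]:
    d=env.get_image(n); cv2.imwrite(f"pics/{n}0.png",d["pixels"][:,:,::-1]); np.savez(f"pics/{n}0.npz",**d)
    E=d["extrinsics"]; print(n,d["K"].round(1).tolist(),(-E[:3,:3].T@E[:3,3]).round(3),E[:3,:3].round(3).tolist())
E
```

```text
(no output)
```

View pics/scene0.png

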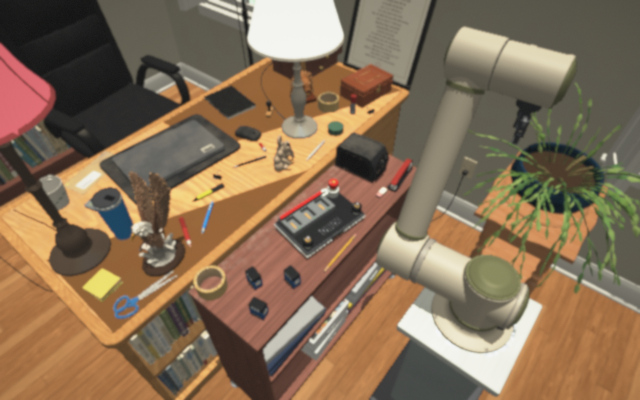

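View pics/side0.png

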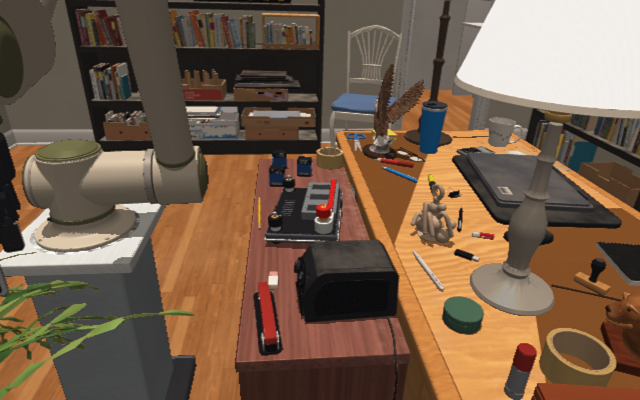

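```bash
cat > h.py <<'E'
import numpy as np,cv2
from rig import env
def cast(d,uv,z):
    E=d["extrinsics"];R=E[:3,:3];c=-R.T@E[:3,3]
    uv=np.atleast_2d(uv).astype(float)
    r=(R.T@np.linalg.inv(d["K"])@np.c_[uv,np.ones(len(uv))].T).T
    return c+r*((z-c[2])/r[:,2])[:,None]
def proj(d,P):
    E=d["extrinsics"];p=(E[:3,:3]@np.atleast_2d(P).T).T+E[:3,3];p=(d["K"]@p.T).T
    return p[:,:2]/p[:,2:]
def shot(name,tag):
    d=env.get_image(name);cv2.imwrite(f"pics/{tag}.png",d["pixels"][:,:,::-1]);np.savez(f"pics/{tag}.npz",**d);return d
def load(tag): return dict(np.load(f"pics/{tag}.npz"))
def st():
    o=env.observe();print(o["time_s"],np.round(o["position"],4),np.round(o["tool_rot"],3).tolist(),np.round(o["ft_force"],2),np.round(o["wrist_torque"],2),o["grip_width"],o["gripper_force"],np.round(o["q"],1))
E
python3 - <<'E'
from h import *
d=load("scene0"); c=d["pixels"][150:330,190:420,::-1]
cv2.imwrite("pics/c0.png",cv2.resize(c,None,fx=3.4,fy=3.3,interpolation=cv2.INTER_CUBIC))
print(cast(d,[[254,278],[292,276],[259,309]],0.05).round(3))
print(cast(d,[[333,183],[307,240],[358,213]],0.08).round(3))
st()
E
```

```text
[[0.549 0.322 0.05 ]
 [0.466 0.247 0.05 ]
 [0.467 0.386 0.05 ]]
[[ 0.59  -0.116  0.08 ]
 [ 0.501  0.133  0.08 ]
 [ 0.442 -0.056  0.08 ]]
0.15 [ 0.1613 -0.5256  0.209 ] [[0.956, 0.293, -0.0], [0.293, -0.956, 0.001], [0.0, -0.001, -1.0]] [ 0.28  0.46 -0.3 ] [ 0.03 -0.02  0.02] 0.0851035316998475 0.0 [-85.3  21.8  74.4   0.   83.9 -12.3]
```

View pics/c0.png

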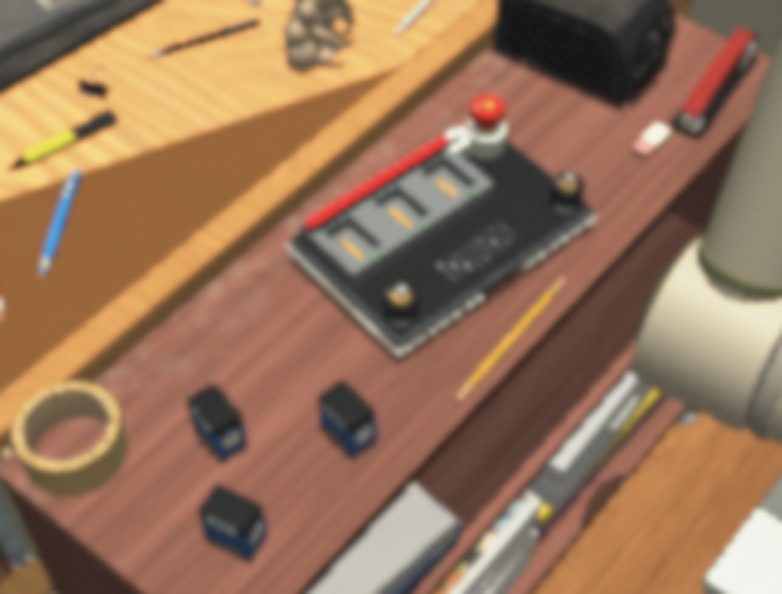

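The rows are not in the units I measure in: shifts go in shares of 50 mm and turns go in units of 10 degrees. I convert before sending: -0.03 m is -0.6, 0.03 m is 0.6.

```bash
echo '[0,0,-0.8,0,0.085,0,0,-0.8,0,0.085,0.6,-0.6,-0.4,0,0.085,0.7,-0.6,0,0,0.085,0.7,-0.6,0,0,0.085,0.7,-0.6,0,0,0.085,0.7,-0.6,0,0,0.085,0.7,-0.6,0,0,0.085,0.7,-0.6,0,0,0.085,0.7,-0.6,0,0,0.085]' | python3 nudge.py; echo '[0.7,-0.6,0,0,0.085,0.7,-0.6,0,0,0.085,0.7,-0.6,0,0,0.085,0.7,-0.6,0,0,0.085,0.7,-0.6,0,0,0.085,0,0,0,0,0.085]' | python3 nudge.py
```

```text
time_s: 1.15
position: [0.3544, -0.2138, 0.3094]
tool_rot: [[0.956, 0.293, 0.0], [0.293, -0.956, 0.0], [0.0, -0.0, -1.0]]
ft_force: [-0.4, -0.4, -1.1]
grip_width: 0.0846
gripper_force: 0.0
time_s: 1.75
position: [0.4785, -0.0169, 0.3088]
tool_rot: [[0.954, 0.299, -0.001], [0.299, -0.954, 0.001], [-0.0, -0.001, -1.0]]
ft_force: [-1.2, -0.5, -0.1]
grip_width: 0.0852
gripper_force: 0.0
```

```bash
python3 -c "
from h import *
shot('wrist','w1')"
```

```text
(no output)
```

View pics/w1.png

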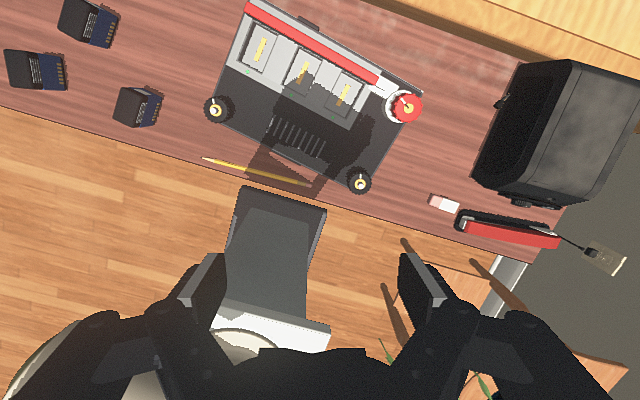

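```bash
cat >> h.py <<'E'
def blob(d,uv,r,lo,hi):
    x,y=map(int,uv);h=cv2.cvtColor(d["pixels"],cv2.COLOR_RGB2HSV)
    m=cv2.inRange(h,np.array(lo),np.array(hi));k=np.zeros_like(m);k[max(y-r,0):y+r,max(x-r,0):x+r]=1
    v,u=np.nonzero(m*k);return np.array([u.mean(),v.mean()]),len(u)
BR=((15,60,120),(35,255,255));BK=((0,0,0),(179,255,60));RED1=((0,150,90),(8,255,255))
E
python3 - <<'E'
from h import *
d=load("w1")
for n,uv,z in (("L",(214,110),.083),("R",(359,182),.083)):
    b,k=blob(d,uv,9,*BR); print(n,b,k,cast(d,b,z).round(4))
b,k=blob(d,(404,108),20,*RED1);print("red",b,k,cast(d,b,.1).round(4))
b,k=blob(d,(408,108),8,*BR);print("redpin",b,k)
c=d["pixels"][:,:,::-1]
a=[cv2.resize(c[y-22:y+22,x-22:x+22],(260,260),interpolation=cv2.INTER_NEAREST) for x,y in ((214,110),(359,182),(404,108))]
b=cv2.resize(c[0:135,0:260],(780,330))
cv2.imwrite("pics/c1.png",np.vstack([np.hstack(a),b[:,:780]]))
E
```

```text
L [216.    109.775] 80 [[0.5065 0.1188 0.083 ]]
R [359.46969697 182.95454545] 66 [[ 0.471  -0.0861  0.083 ]]
red [409.83685801 107.82477341] 331 [[ 0.5802 -0.1075  0.1   ]]
redpin [408.25       107.98611111] 72
```

View pics/c1.png

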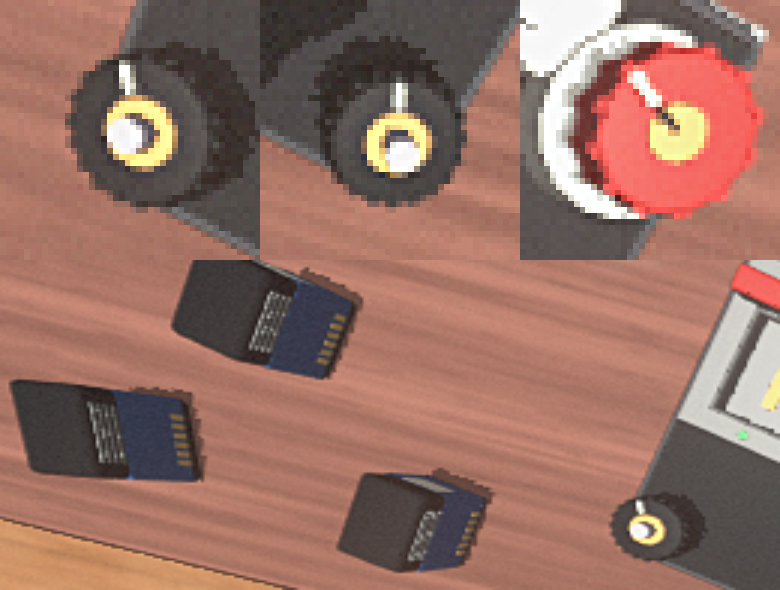

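Scaled: 0.044 m is 0.88, -0.017 m is -0.34, 6 degrees is 0.6.

```bash
echo '[-0.34,0.88,0,0,0.085,0,0,0.8,0.7,0.06,0,0,0.8,0.7,0.06,0,0,0.8,0.7,0.06,0,0,0.7,0.6,0.06,0,0,0.7,0,0.06,0,0,0,0,0.06,0,0,0,0,0.06]' | python3 nudge.py; python3 - <<'E'
from h import *
d=shot("wrist","w2");st()
print(proj(d,[[.508,.12,.072],[.47,-.09,.072]]))
E
```

```text
time_s: 2.6
position: [0.4738, -0.0688, 0.1203]
tool_rot: [[0.985, -0.173, 0.0], [-0.173, -0.985, -0.0], [0.0, 0.0, -1.0]]
ft_force: [0.5, 0.1, 0.3]
grip_width: 0.06
gripper_force: 0.0
2.65 [ 0.4744 -0.0688  0.121 ] [[0.985, -0.173, 0.002], [-0.173, -0.985, -0.001], [0.002, 0.001, -1.0]] [-0.85  0.34  0.39] [-0.01  0.01  0.01] 0.06008573367891701 0.0 [-22.4  20.   93.5  -0.   66.3  77.5]
[[ 59.5402462  207.43757234]
 [340.42330155 208.55360292]]
```

View pics/w2.png

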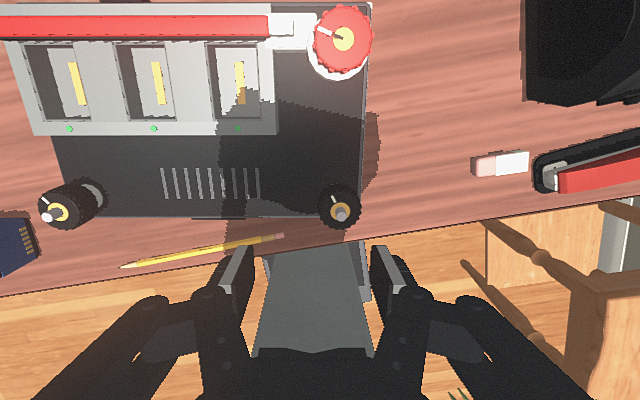

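Scaled: -0.04 m is -0.8.

```bash
echo '[0,-0.8,0,0,0.06,0,-0.8,0,0,0.06,0,-0.8,0,0,0.06,0,-0.8,0,0,0.06,0,0,0,0,0.06,0,0,0,0,0.06]' | python3 nudge.py; python3 - <<'E'
from h import *
d=shot("wrist","w3");st()
c=load("w2")["pixels"][:,:,::-1]
p=proj(d,[[.508,.12,.072],[.47,-.09,.072]]);print(p)
x,y=p[1].astype(int); k=d["pixels"][:,:,::-1]
r=lambda i:cv2.resize(i,(400,400),interpolation=cv2.INTER_NEAREST)
x0,y0=max(0,min(x-25,590)),y-25; print(x0,y0)
cv2.imwrite("pics/c3.png",np.hstack([r(c[186:236,34:84]),r(k[y0:y0+50,x0:x0+50])]))
E
```

```text
time_s: 3.25
position: [0.5021, 0.0899, 0.1211]
tool_rot: [[0.985, -0.171, 0.003], [-0.171, -0.985, -0.0], [0.003, -0.0, -1.0]]
ft_force: [-0.4, -0.0, -0.0]
grip_width: 0.0597
gripper_force: 0.0
3.3 [0.5019 0.0892 0.1208] [[0.985, -0.172, 0.002], [-0.172, -0.985, -0.0], [0.002, -0.0, -1.0]] [-0.15  0.08  0.  ] [-0.05 -0.    0.  ] 0.06001971956177541 0.0 [-3.2 22.7 89.  -0.  68.2 96.7]
[[271.90754205 207.45263884]
 [551.10929597 209.26525915]]
526 184
```

View pics/c3.png

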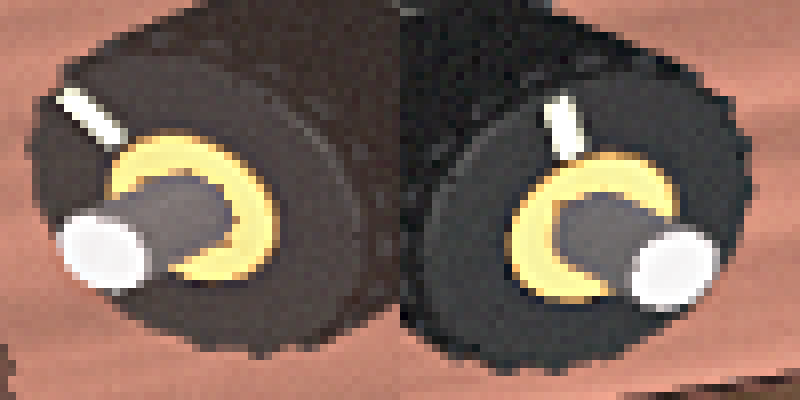

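```bash
cat >> h.py <<'E'
from scipy.optimize import minimize_scalar
def pinh(d,ring,tip,zt=.071):
    C=cast(d,ring,zt)[0]
    r=minimize_scalar(lambda h:np.sum((proj(d,C+[0,0,h])[0]-tip)**2),bounds=(0,.03),method="bounded");return C,r.x,r.fun**.5
E
python3 - <<'E'
from h import *
for zt in (.069,.073):
    L=pinh(load("w2"),(58.1,211.9),(47,217.5),zt); R=pinh(load("w3"),(550.4,212.4),(560.5,217.5),zt)
    v=L[0]-R[0]; print(L,R,np.hypot(*v[:2]),np.degrees(np.arctan2(-v[0],v[1])))
# near view of each
for t,uv in (("w3",(272,208)),("w2",(340,210))):
    d=load(t); b,k=blob(d,uv,11,*BR); print(t,b,k,cast(d,b,.071).round(4))
E
```

```text
(array([0.50414569, 0.12550211, 0.069     ]), np.float64(0.010447683757136995), np.float64(0.6669592929848982)) (array([ 0.46591639, -0.09196727,  0.069     ]), np.float64(0.010060903589128818), np.float64(0.37913699849535104)) 0.22080400913762413 -9.970249529467548
(array([0.50500468, 0.12167858, 0.073     ]), np.float64(0.010254993539322518), np.float64(0.6669593816570484)) (array([ 0.46798309, -0.08886566,  0.073     ]), np.float64(0.009876244838852164), np.float64(0.3791370659445088)) 0.2137743533631418 -9.97280191777112
w3 [269.89361702 209.26950355] 141 [[0.5065 0.122  0.071 ]]
w2 [339.44444444 209.14197531] 162 [[ 0.4693 -0.0892  0.071 ]]
```

```bash
echo '[-0.04,-0.66,0,-0.85,0.06,0,0,0,-0.85,0.06,0,0,0,-0.85,0.06,0,0,0,-0.85,0.06,0,0,0,-0.85,0.06,0,0,0,-0.85,0.06,0,0,0,-0.85,0.06,0,0,0,-0.85,0.06,0,0,0,-0.85,0.06,0,0,0,-0.85,0.06]' | python3 nudge.py >/dev/null;  echo '[0,0,0,-0.85,0.06,0,0,0,-0.85,0.06,0,0,0,-0.85,0.06,0,0,0,-0.85,0.06,0,0,0,-0.85,0.06,0,0,0,-0.85,0.06,0,0,0,-0.85,0.06,0,0,0,-0.85,0.06,0,0,0,-0.85,0.06,0,0,0,-0.85,0.06]' | python3 nudge.py;  echo '[0,0,0,0,0.06,0,0,0,0,0.06]' | python3 nudge.py; python3 -c "
from h import *
st()"
```

```text
time_s: 5.3
position: [0.5056, 0.1209, 0.1203]
tool_rot: [[-0.941, 0.337, 0.001], [0.337, 0.941, -0.0], [-0.001, 0.0, -1.0]]
ft_force: [-0.4, -0.4, -0.4]
grip_width: 0.0602
gripper_force: 0.0
time_s: 5.5
position: [0.5054, 0.1215, 0.1199]
tool_rot: [[-0.938, 0.346, 0.001], [0.346, 0.938, -0.0], [-0.001, 0.0, -1.0]]
ft_force: [0.6, 0.7, 0.6]
grip_width: 0.0604
gripper_force: 0.0
5.5 [0.5054 0.1215 0.1199] [[-0.938, 0.346, 0.001], [0.346, 0.938, -0.0], [-0.001, 0.0, -1.0]] [0.62 0.68 0.63] [-0.03 -0.02  0.05] 0.06036228233131795 0.0 [  0.5  23.7  87.4  -0.   68.8 -69.3]
```

Scaled: 0.001 m is 0.02, 0.03 m is 0.6.

```bash
echo '[0,0.02,0.6,0,0.06,0,0,0.4,0,0.06,0,0,0.22,0,0.06,0,0,0,0,0.06,0,0,0,0,0.028,0,0,0,0,0.028,0,0,0,0,0.028,0,0,0,0,0.028,0,0,0,0,0.028]' | python3 nudge.py 25; python3 -c "
from h import *
st()"
```

```text
time_s: 6.4
position: [0.5056, 0.1235, 0.0587]
tool_rot: [[-0.94, 0.341, 0.0], [0.341, 0.94, 0.0], [-0.0, 0.0, -1.0]]
ft_force: [-0.2, 0.2, 0.7]
grip_width: 0.0278
gripper_force: 0.0
6.4 [0.5056 0.1235 0.0587] [[-0.94, 0.341, 0.0], [0.341, 0.94, 0.0], [-0.0, 0.0, -1.0]] [-0.18  0.18  0.68] [-0.02  0.07 -0.06] 0.027808830052253968 0.0 [  0.7  28.3  91.7   0.   59.9 -69.4]
```

```bash
echo '[0,0,0,0,0.0,0,0,0,0,0.0,0,0,0,0,0.0]' | python3 nudge.py 25; python3 -c "
from h import *
st(); shot('wrist','w4')"
```

```text
time_s: 6.7
position: [0.5057, 0.1235, 0.0587]
tool_rot: [[-0.94, 0.341, 0.001], [0.341, 0.94, 0.0], [-0.001, 0.0, -1.0]]
ft_force: [0.4, 0.2, 2.4]
grip_width: 0.0001
gripper_force: 1.4
6.7 [0.5057 0.1235 0.0587] [[-0.94, 0.341, 0.001], [0.341, 0.94, 0.0], [-0.001, 0.0, -1.0]] [0.39 0.24 2.37] [ 0.02  0.04 -0.02] 9.466682158494518e-05 1.423972249031067 [  0.7  28.3  91.7   0.   59.9 -69.4]
```

View pics/w4.png

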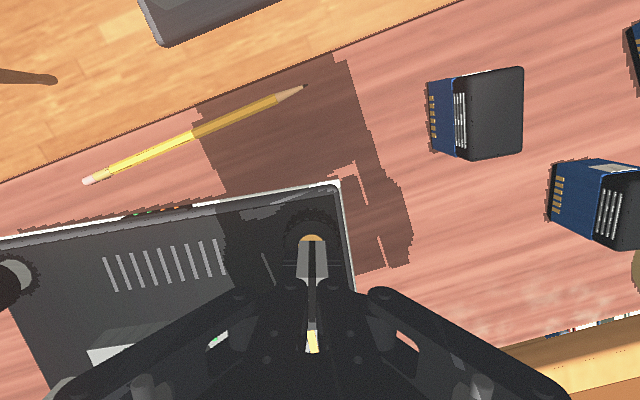

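```bash
python3 - <<'E'
from h import *
d=load("w4"); print(cast(d,[[312,238],[305,225]],.0717).round(4), proj(d,[[.5057,.1235,.0587-.011],[.5055,.1225,.0717],[.5057,.1235,.067]]).round(1))
for t in ("w1","w2","w4"): 
    E=load(t)["extrinsics"]; print((-E[:3,:3].T@E[:3,3]).round(4))
E
echo '[0,0,0,0,0.06,0,0,0,0,0.06,0,0,-0.4,0,0.06,0,0,-0.4,0,0.06,0,0,-0.4,0,0.06,0,0,0,0,0.06]' | python3 nudge.py 25; python3 -c "
from h import *
st(); shot('wrist','w5')
d=load('w5');cv2.imwrite('pics/c5.png',cv2.resize(d['pixels'][100:300,180:460,::-1],None,fx=2.8,fy=2.8))"
```

```text
[[0.4998 0.126  0.0717]
 [0.491  0.125  0.0717]] [[311.5 230.8]
 [309.7 248.5]
 [311.5 244.5]]
[0.5531 0.007  0.4745]
[ 0.5507 -0.0819  0.286 ]
[0.4307 0.1509 0.2243]
time_s: 7.35
position: [0.5065, 0.1235, 0.1204]
tool_rot: [[-0.94, 0.341, 0.004], [0.341, 0.94, 0.0], [-0.004, 0.001, -1.0]]
ft_force: [-0.7, 0.5, 0.2]
grip_width: 0.0599
gripper_force: 0.0
7.35 [0.5065 0.1235 0.1204] [[-0.94, 0.341, 0.004], [0.341, 0.94, 0.0], [-0.004, 0.001, -1.0]] [-0.67  0.51  0.19] [-0.01  0.01  0.06] 0.059916999624750916 0.0 [  0.7  23.7  87.3   0.   68.7 -69.4]
```

View pics/c5.png

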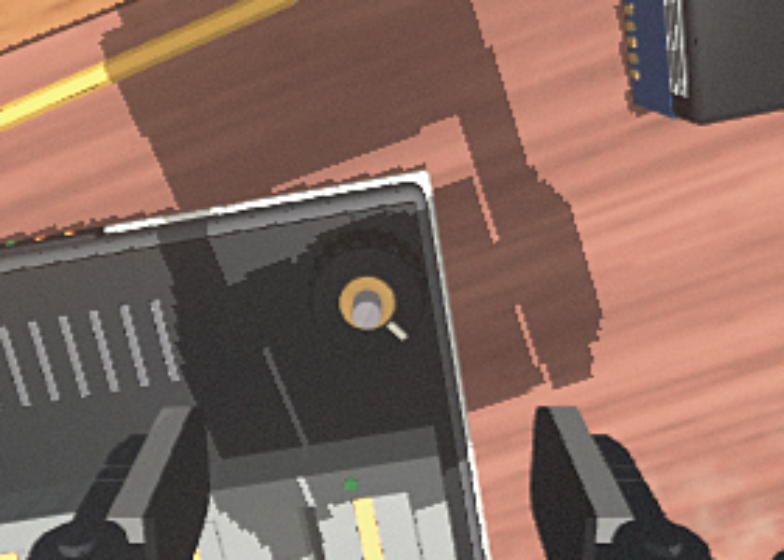

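```bash
python3 -c "
from h import *
d=load('w5');print(cast(d,(311.4,208.2),.0717))"
echo '[0,0,0.6,0,0.06,0,0,0.6,0,0.06,0,0,0.24,0,0.06,0,0,0,0,0.06]' | python3 nudge.py 25
echo '[0,0,0.06,0,0.06,0,0,0.06,0,0.025,0,0,0,0,0.025,0,0,0,0,0.025,0,0,0,0,0.025]' | python3 nudge.py 25
```

```text
[[0.50500004 0.12400195 0.0717    ]]
time_s: 7.8
position: [0.5037, 0.1234, 0.0437]
tool_rot: [[-0.94, 0.341, -0.006], [0.341, 0.94, -0.0], [0.005, -0.002, -1.0]]
ft_force: [0.4, 0.3, 0.4]
grip_width: 0.0599
gripper_force: 0.0
time_s: 8.3
position: [0.5055, 0.1233, 0.0407]
tool_rot: [[-0.94, 0.341, 0.0], [0.341, 0.94, -0.0], [-0.0, -0.0, -1.0]]
ft_force: [-0.8, -2.4, 1.0]
grip_width: 0.0301
gripper_force: 24.7
```

```bash
echo '[0,0,0,0,0.05,0,0,0.06,0,0.05,0,0,0.06,0,0.05,0,0,0,0,0.05,0,0,0,0,0.05]' | python3 nudge.py 30
echo '[0,0,0,0,0.025,0,0,0,0,0.025,0,0,0,0,0.025]' | python3 nudge.py 30
```

```text
time_s: 8.8
position: [0.5055, 0.1235, 0.0343]
tool_rot: [[-0.94, 0.341, -0.0], [0.341, 0.94, 0.0], [0.0, -0.0, -1.0]]
ft_force: [0.2, -0.1, -0.8]
grip_width: 0.0503
gripper_force: 0.0
time_s: 9.1
position: [0.5054, 0.1233, 0.0346]
tool_rot: [[-0.94, 0.341, -0.0], [0.341, 0.94, -0.0], [-0.0, -0.0, -1.0]]
ft_force: [-0.1, -1.9, 2.6]
grip_width: 0.0307
gripper_force: 29.5
```

```bash
echo '[0,0,0,0.8,0.025,0,0,0,0.85,0.025,0,0,-0.0034,0.85,0.025,0,0,-0.0034,0.85,0.025,0,0,-0.0034,0.85,0.025,0,0,-0.0034,0.85,0.025,0,0,-0.0034,0.85,0.025,0,0,-0.0034,0.85,0.025,0,0,-0.0034,0.85,0.025,0,0,-0.0034,0.85,0.025]' | python3 nudge.py 30; echo '[0,0,0,0,0.025]' | python3 nudge.py;python3 -c "
from h import *
st()"
```

```text
time_s: 10.1
position: [0.5068, 0.1234, 0.0362]
tool_rot: [[0.255, 0.967, 0.003], [0.967, -0.255, -0.0], [0.001, 0.003, -1.0]]
ft_force: [2.9, -1.0, -1.8]
grip_width: 0.0305
gripper_force: 29.8
time_s: 10.2
position: [0.5068, 0.1234, 0.0361]
tool_rot: [[0.251, 0.968, 0.003], [0.968, -0.251, 0.0], [0.001, 0.003, -1.0]]
ft_force: [3.6, -0.5, -0.3]
grip_width: 0.0304
gripper_force: 29.8
10.2 [0.5068 0.1234 0.0361] [[0.251, 0.968, 0.003], [0.968, -0.251, 0.0], [0.001, 0.003, -1.0]] [ 3.64 -0.46 -0.33] [-0.23 -1.15 -0.02] 0.03036917097845795 29.809886813163757 [ 0.7 30.2 93.   0.  56.5 15.2]
```

Scaled: -0.00017 m is -0.0034, 8.5 degrees is 0.85.

```bash
echo '[0,0,-0.0034,0.85,0.025,0,0,-0.0034,0.85,0.025,0,0,-0.0034,0.85,0.025,0,0,-0.0034,0.85,0.025,0,0,-0.0034,0.85,0.025,0,0,-0.0034,0.85,0.025,0,0,-0.0034,0.85,0.025]' | python3 nudge.py 30 >/dev/null; echo '[0,0,-0.0034,0.85,0.025,0,0,-0.0034,0.85,0.025,0,0,-0.0034,0.85,0.025,0,0,-0.0034,0.85,0.025,0,0,-0.0034,0.85,0.025,0,0,-0.0034,0.85,0.025,0,0,0,0,0.025]' | python3 nudge.py;python3 -c "
from h import *
st()"
```

```text
time_s: 11.6
position: [0.5079, 0.1226, 0.0383]
tool_rot: [[0.82, -0.573, 0.005], [-0.573, -0.82, -0.001], [0.005, -0.002, -1.0]]
ft_force: [8.6, -5.1, -5.2]
grip_width: 0.0306
gripper_force: 30.1
11.6 [0.5079 0.1226 0.0383] [[0.82, -0.573, 0.005], [-0.573, -0.82, -0.001], [0.005, -0.002, -1.0]] [ 8.61 -5.09 -5.25] [-0.68 -1.67 -0.07] 0.030556994143900874 30.067821443080902 [ 6.000e-01  3.010e+01  9.280e+01 -1.000e-01  5.680e+01  1.256e+02]
```

Scaled: 0.039 m is 0.78, -0.03 m is -0.6, -8.5 degrees is -0.85.

```bash
echo '[0,0,0,0,0.06,0,0,0,0,0.06,0,0,-0.6,0,0.06,0,0,-0.6,0,0.06,0,0,-0.4,0,0.06,0.36,0.78,0,0,0.06,0.36,0.78,0,0,0.06,0.36,0.78,0,0,0.06,0.36,0.78,0,0,0.06,0,0,0,-0.85,0.06]' | python3 nudge.py >/dev/null; echo '[0,0,0,-0.85,0.06,0,0,0,-0.85,0.06,0,0,0,-0.85,0.06,0,0,0,-0.85,0.06,0,0,0,-0.85,0.06,0,0,0,-0.85,0.06,0,0,0,-0.85,0.06,0,0,0,-0.85,0.06,0,0,0,-0.85,0.06,0,0,0,-0.85,0.06]' | python3 nudge.py >/dev/null; echo '[0,0,0,-0.85,0.06,0,0,0,-0.85,0.06,0,0,0,-0.85,0.06,0,0,0,-0.85,0.06,0,0,0,-0.85,0.06,0,0,0,-0.85,0.06,0,0,0,-0.85,0.06,0,0,0,-0.85,0.06,0,0,0,-0.85,0.06,0,0,0,-0.85,0.06]' | python3 nudge.py >/dev/null; echo '[0,0,0,-0.85,0.06,0,0,0,-0.85,0.06,0,0,0,-0.85,0.06,0,0,0,0,0.06,0,0,0,0,0.06]' | python3 nudge.py >/dev/null;python3 - <<'E'
from h import *
st();d=shot('wrist','w6');p=proj(d,[[.507,.1225,.075],[.47,-.089,.075]]);print(p)
x,y=p[0].astype(int); k=d["pixels"][:,:,::-1];x0=min(x-25,590);print(x0,y-25)
cv2.imwrite("pics/c6.png",cv2.resize(k[y-25:y+25,x0:x0+50],(400,400),interpolation=cv2.INTER_NEAREST))
E
```

```text
15.1 [ 0.4749 -0.0455  0.1179] [[-0.981, 0.193, -0.001], [0.193, 0.981, 0.0], [0.001, 0.0, -1.0]] [-0.39 -0.02 -0.18] [-0.03 -0.01  0.07] 0.05991811490603452 0.0 [-19.7  20.1  94.    0.   65.9 -98.6]
[[540.9997698  212.03352236]
 [253.03947172 217.61230995]]
515 187
```

View pics/c6.png

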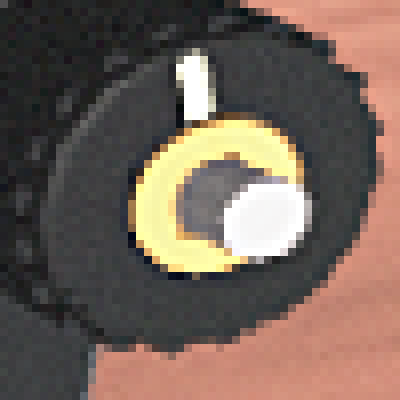

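```bash
python3 - <<'E'
from h import *
d=load('w6')
print(pinh(d,(542.1,211.5),(548.25,214.25),.075))
b,k=blob(d,(253,217),14,*BR); print(b,k,cast(d,b,.074))
E
```

```text
(array([0.50672271, 0.12328702, 0.075     ]), np.float64(0.006003697762130705), np.float64(0.18190687399613392))
[253.02325581 214.99418605] 172 [[ 0.46830133 -0.08876395  0.074     ]]
```

```bash
echo '[-0.05,-0.88,0,0,0.06,0,0,0.6,0,0.06,0,0,0.6,0,0.06,0,0,0.3,0,0.06,0,0,0.12,0,0.06,0,0,0,0,0.06]' | python3 nudge.py 30;echo '[0,0,0,0,0.025,0,0,0,0,0.025,0,0,0,0,0.025,0,0,0,0,0.025]' | python3 nudge.py 30
```

```text
time_s: 15.75
position: [0.4691, -0.0892, 0.0367]
tool_rot: [[-0.982, 0.191, -0.001], [0.191, 0.982, 0.001], [0.001, 0.0, -1.0]]
ft_force: [0.8, 0.3, 0.1]
grip_width: 0.0597
gripper_force: 0.0
time_s: 16.15
position: [0.4695, -0.0897, 0.0376]
tool_rot: [[-0.982, 0.19, 0.001], [0.19, 0.982, -0.001], [-0.001, -0.001, -1.0]]
ft_force: [-3.0, -3.3, 3.7]
grip_width: 0.0305
gripper_force: 29.6
```

The rows are not in the units I measure in: shifts go in shares of 50 mm and turns go in units of 10 degrees. I convert before sending: 8.5 degrees is 0.85.

```bash
echo '[0,0,0,0.85,0.025,0,0,0,0.85,0.025,0,0,0,0.85,0.025,0,0,0,0.85,0.025,0,0,0,0.85,0.025,0,0,0,0.85,0.025,0,0,0,0.85,0.025,0,0,0,0.85,0.025,0,0,0,0.85,0.025,0,0,0,0.85,0.025]' | python3 nudge.py >/dev/null; echo '[0,0,0,0.85,0.025,0,0,0,0.85,0.025,0,0,0,0.85,0.025,0,0,0,0.85,0.025,0,0,0,0.85,0.025,0,0,0,0.85,0.025,0,0,0,0.85,0.025,0,0,0,0.85,0.025,0,0,0,0.85,0.025,0,0,0,0.85,0.025]' | python3 nudge.py >/dev/null;  echo '[0,0,0,0.8,0.025,0,0,0,0,0.025]' | python3 nudge.py; python3 -c "
from h import *
st()"; echo '[0,0,0,0,0.06,0,0,0,0,0.06,0,0,-0.6,0,0.06,0,0,-0.6,0,0.06,0,0,-0.4,0,0.06,0,0,0,0,0.06]' | python3 nudge.py
```

```text
time_s: 18.35
position: [0.4714, -0.0901, 0.0382]
tool_rot: [[0.987, -0.16, 0.006], [-0.16, -0.987, -0.002], [0.006, 0.001, -1.0]]
ft_force: [3.6, -1.7, 6.7]
grip_width: 0.0305
gripper_force: 29.9
18.35 [ 0.4714 -0.0901  0.0382] [[0.987, -0.16, 0.006], [-0.16, -0.987, -0.002], [0.006, 0.001, -1.0]] [ 3.59 -1.74  6.68] [-0.25 -0.68 -0.01] 0.030536390698505167 29.881351590156555 [-25.   26.9  99.6   0.   53.2  74.1]
time_s: 18.95
position: [0.4702, -0.0896, 0.1191]
tool_rot: [[0.988, -0.155, 0.004], [-0.155, -0.988, -0.002], [0.004, 0.001, -1.0]]
ft_force: [0.8, -0.5, 0.2]
grip_width: 0.06
gripper_force: 0.0
```

Scaled: -0.043 m is -0.86.

```bash
echo '[0,-0.86,0,0,0.06,0,-0.86,0,0,0.06,0,-0.86,0,0,0.06,0,-0.86,0,0,0.06,0,0,0,0,0.085,0,0,0,0,0.085]' | python3 nudge.py; python3 - <<'E'
from h import *
d=shot("wrist","w7")
h=cv2.cvtColor(d["pixels"],cv2.COLOR_RGB2HSV)
for P in ([.4695,-.089,.075],[.5068,.1233,.075]):
    x,y=proj(d,P)[0].astype(int);s=h[y-15:y+18,x-18:x+19]
    b=cv2.inRange(s,*map(np.array,BR));w=cv2.inRange(s,np.array([0,0,190]),np.array([179,40,255]))
    v,u=np.nonzero(b);n,l,st_,c=cv2.connectedComponentsWithStats(w)
    ring=np.array([(u.min()+u.max())/2,(v.min()+v.max())/2])+[x-18,y-15]
    print(x,y,ring,[(q[4],(cc+[x-18,y-15]).round(1)) for q,cc in zip(st_[1:],c[1:])])
    for q,cc in zip(st_[1:],c[1:]):
        if q[4]>25: print(pinh(d,ring,cc+[x-18,y-15],.075))
E
echo '[0,0,-0.8,0,0.085,0,-0.8,-0.8,0,0.085,0,-0.9,-0.6,0,0.085,0,-0.9,-0.6,0,0.085,0,-0.9,0,0,0.085,0,0,0,0,0.085,0,0,0,0,0.085]' | python3 nudge.py; python3 - <<'E'
from h import *
d=shot("wrist","w8")
E
```

```text
time_s: 19.55
position: [0.4953, 0.0813, 0.1159]
tool_rot: [[0.988, -0.153, -0.002], [-0.153, -0.988, 0.0], [-0.002, 0.0, -1.0]]
ft_force: [-0.7, -0.6, 0.3]
grip_width: 0.0851
gripper_force: 0.0
545 210 [547.5 210.5] [(np.int32(84), array([553.5, 213.5])), (np.int32(25), array([551.1, 223.3]))]
(array([ 0.46960793, -0.09020083,  0.075     ]), np.float64(0.005842946129528958), np.float64(0.1948947801625746))
253 205 [253. 205.] [(np.int32(15), array([259.3, 219.3]))]
time_s: 20.3
position: [0.5214, 0.2414, 0.2469]
tool_rot: [[0.988, -0.156, -0.002], [-0.156, -0.988, -0.001], [-0.001, 0.001, -1.0]]
ft_force: [0.1, -0.1, -0.6]
grip_width: 0.0849
gripper_force: 0.0
```

View pics/w8.png

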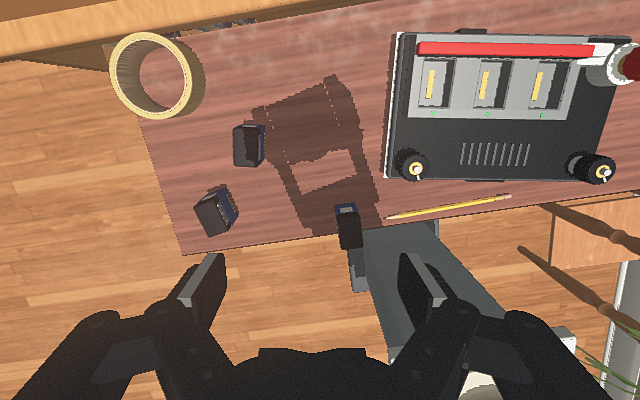

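```bash
cat >> h.py <<'E'
def drives(d,z=.06,vmax=62,roi=None):
    h=cv2.cvtColor(d["pixels"],cv2.COLOR_RGB2HSV)
    m=cv2.inRange(h,np.array([0,0,0]),np.array([179,255,vmax]))
    b=cv2.inRange(h,np.array([105,90,0]),np.array([130,255,255]))
    m=cv2.morphologyEx(m&~b,cv2.MORPH_OPEN,np.ones((3,3)))
    for c in cv2.findContours(m,cv2.RETR_EXTERNAL,cv2.CHAIN_APPROX_NONE)[0]:
        if not 150<cv2.contourArea(c)<9000: continue
        P=cast(d,c[:,0,:],z)[:,:2]*1000
        r=cv2.minAreaRect(P.astype(np.float32)); cu=c[:,0].mean(0)
        if 25<min(r[1])<60 and max(r[1])<90: print(cu.round(),[round(float(v),1) for v in (*r[0],*r[1],r[2])])
E
python3 - <<'E'
from h import *
d=load("w8"); 
for v in (45,62): drives(d,vmax=v); print()
k=d["pixels"][:,:,::-1]
cv2.imwrite("pics/c8.png",cv2.resize(k[100:260,170:390],None,fx=3.6,fy=3.6,interpolation=cv2.INTER_NEAREST))
E
```

```text
[ 87. 393.] [221.6, 646.4, 52.9, 25.2, 80.9]
[580. 164.] [476.9, -75.3, 35.6, 32.6, 63.1]

[350. 230.] [433.2, 205.9, 51.3, 29.5, 0.8]
```

View pics/c8.png

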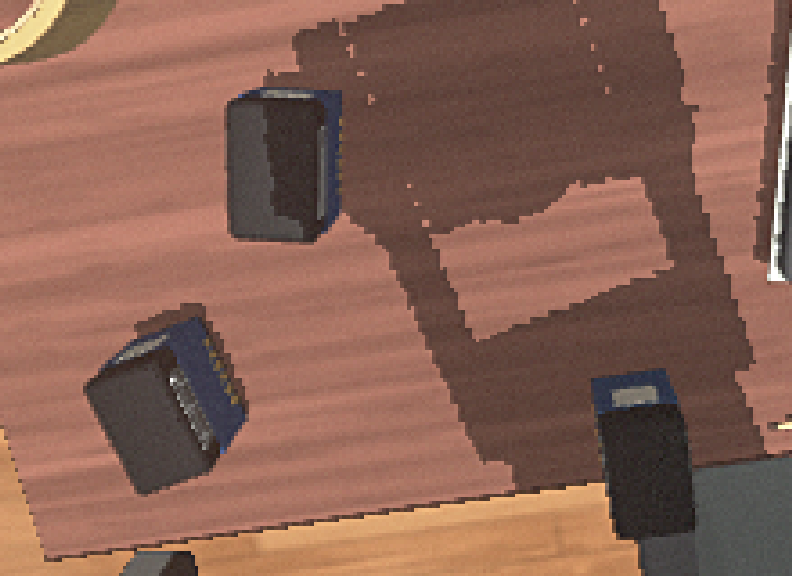

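```bash
cat > q.py <<'E'
from h import *
def quad(d,pts,z=.06):
    P=cast(d,pts,z)[:,:2]*1000; r=[np.linalg.norm(P[i]-P[(i+1)%4]) for i in range(4)]
    e=(P[1]-P[0])/2+(P[2]-P[3])/2; f=(P[2]-P[1])/2+(P[3]-P[0])/2
    print("c",P.mean(0).round(1),"sides",np.round(r,1),"ang",np.degrees(np.arctan2(e[1],e[0])).round(1),np.degrees(np.arctan2(f[1],f[0])).round(1))
E
python3 - <<'E'
from q import *
d=load("w8");o=np.array([170,100])
for q in ([(228,100),(321,97),(317,240),(230,237)],[(87,387),(165,347),(215,460),(143,493)],[(600,413),(680,407),(692,530),(617,537)]):
    quad(d,np.array(q)/3.6+o)
# bays: contours of bay holes
for q in [(418,58),(456,58),(475,60),(510,60),(530,62),(565,62)]: print(cast(d,q,.062).round(4))
b,k=blob(d,(417,169),12,*BR);print(b,cast(d,b,.075).round(4))
st()
E
```

```text
c [558.9 313.5] sides [29.8 46.7 28.9 44.6] ang -99.1 166.8
c [478.9 375.4] sides [32.1 44.4 29.9 43.3] ang -72.6 -169.8
c [432.5 205.8] sides [28.1 48.4 27.4 49. ] ang -93.7 179.4
[[0.6234 0.1102 0.062 ]]
[[0.6171 0.07   0.062 ]]
[[0.6119 0.0498 0.062 ]]
[[0.6061 0.0127 0.062 ]]
[[ 0.6007 -0.0086  0.062 ]]
[[ 0.5949 -0.0458  0.062 ]]
[415.01020408 167.7244898 ] [[0.5073 0.1235 0.075 ]]
20.35 [0.5215 0.2407 0.247 ] [[0.988, -0.157, -0.002], [-0.157, -0.988, -0.001], [-0.001, 0.001, -1.0]] [-0.97 -0.06 -0.19] [ 0.02 -0.06  0.02] 0.08432512467929729 0.0 [ 13.   23.1  66.1  -0.   90.9 112. ]
```

```bash
cat >> h.py <<'E'
YAW=np.radians(-9.91);O=np.array([.5493,.0062]);AX=np.array([np.cos(YAW),np.sin(YAW)]);AY=np.array([-AX[1],AX[0]])
def d2w(x,y,z): return np.array([*(O+x*AX+y*AY),z])
E
python3 - <<'E'
from h import *
out=[]
for t in ("w8","w7"):
    d=load(t)
    src=np.float32([proj(d,d2w(x,y,.062))[0] for x,y in ((.09,.125),(.09,-.07),(-.01,-.07),(-.01,.125))])
    M=cv2.getPerspectiveTransform(src,np.float32([(0,0),(585,0),(585,300),(0,300)]))
    im=cv2.warpPerspective(d["pixels"][:,:,::-1].copy(),M,(585,300),flags=cv2.INTER_CUBIC)
    for k in range(0,200,10):
        cv2.line(im,(int((125-(120-k))*3),0),(int((125-(120-k))*3),6 if k%60 else 14),(0,255,0),1)
    for k in range(-10,90,10): cv2.line(im,(0,int((90-k)*3)),(6 if k else 14,int((90-k)*3)),(0,255,0),1)
    out.append(im)
cv2.imwrite("pics/c9.png",np.vstack(out))
E
```

```text
(no output)
```

View pics/c9.png

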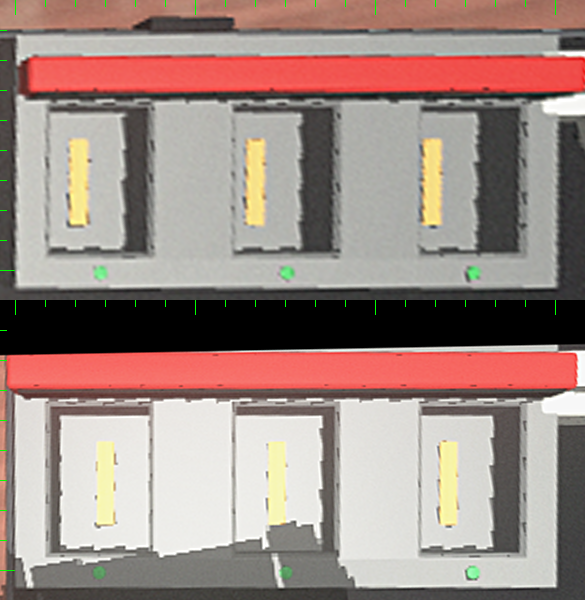

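```bash
python3 -c "
from h import *
print(cast(load('w8'),[(155,75)],.048))"; echo '[0.26,-0.78,0.6,0.1,0.06,0.25,-0.78,0.8,0.1,0.06,0,0,0.9,0,0.06,0,0,0.8,0,0.06,0,0,0,0,0.06]' | python3 nudge.py 30; python3 -c "
from h import *
st()"
```

```text
[[0.65311152 0.39990596 0.048     ]]
time_s: 20.85
position: [0.5542, 0.3068, 0.0929]
tool_rot: [[0.981, -0.192, -0.011], [-0.192, -0.981, -0.004], [-0.01, 0.006, -1.0]]
ft_force: [0.1, -0.2, 0.4]
grip_width: 0.0603
gripper_force: 0.0
20.85 [0.5542 0.3068 0.0929] [[0.981, -0.192, -0.011], [-0.192, -0.981, -0.004], [-0.01, 0.006, -1.0]] [ 0.07 -0.16  0.37] [ 0.01 -0.05 -0.  ] 0.06032032668188252 0.0 [ 18.3  35.9  69.5  -0.   75.2 119.4]
```

```bash
echo '[0,0,0,0,0.06,0,0,0,0,0.06]' | python3 nudge.py
```

```text
time_s: 21.05
position: [0.5581, 0.3092, 0.1013]
tool_rot: [[0.982, -0.191, 0.004], [-0.191, -0.982, 0.001], [0.004, -0.002, -1.0]]
ft_force: [0.8, 0.4, 0.2]
grip_width: 0.0601
gripper_force: 0.0
```

Scaled: -0.0044 m is -0.088, 0.03 m is 0.6.

```bash
echo '[0,-0.088,0.6,0,0.06,0,0,0.5,0,0.06,0,0,0.4,0,0.06,0,0,0.16,0,0.06,0,0,0,0,0.06,0,0,0,0,0.06]' | python3 nudge.py 30;  echo '[0,0,0,0,0.024,0,0,0,0,0.024,0,0,0,0,0.024,0,0,0,0,0.024]' | python3 nudge.py 40
```

```text
time_s: 21.65
position: [0.5585, 0.3142, 0.0173]
tool_rot: [[0.982, -0.19, 0.003], [-0.19, -0.982, 0.001], [0.003, -0.002, -1.0]]
ft_force: [-0.7, -0.0, -0.4]
grip_width: 0.0601
gripper_force: 0.0
time_s: 22.05
position: [0.5579, 0.3142, 0.0166]
tool_rot: [[0.982, -0.19, 0.002], [-0.19, -0.982, 0.001], [0.002, -0.001, -1.0]]
ft_force: [-1.2, 0.3, 6.3]
grip_width: 0.0296
gripper_force: 39.2
```

Scaled: 0.0093 m is 0.186, 0.042 m is 0.84, -1 degrees is -0.1.

```bash
echo '[0,0,-0.6,0,0.024,0,0,-0.8,0,0.024,0,0,-0.8,-0.1,0.024,0,0,-0.4,0,0.024,0.186,0.84,0,0,0.024,0.186,0.84,0,0,0.024,0.186,0.84,0,0,0.024,0.186,0.84,0,0,0.024,0.186,0.84,0,0,0.024,0.186,0.84,0,0,0.024]' | python3 nudge.py>/dev/null;  echo '[0.186,0.84,0,0,0.024,0.186,0.84,0,0,0.024,0,0,0,0,0.024,0,0,0,0,0.024,0,0,0,0,0.024]' | python3 nudge.py ; python3 - <<'E'
from h import *
st();d=shot("wrist","w10")
E
```

```text
time_s: 23.55
position: [0.5726, -0.0289, 0.1454]
tool_rot: [[0.985, -0.172, -0.0], [-0.172, -0.985, 0.0], [-0.0, -0.0, -1.0]]
ft_force: [-1.2, 0.3, -1.1]
grip_width: 0.0295
gripper_force: 40.1
23.55 [ 0.5726 -0.0289  0.1454] [[0.985, -0.172, -0.0], [-0.172, -0.985, 0.0], [-0.0, -0.0, -1.0]] [-1.15  0.34 -1.06] [ 0.02 -0.01 -0.01] 0.02946541169792822 40.05251705646515 [-14.7  27.1  76.6   0.   76.3  85.2]
```

Scaled: 0.0021 m is 0.042, 0.03 m is 0.6.

```bash
echo '[0,0.042,0.6,0,0.024,0,0,0.5,0,0.024,0,0,0.16,0,0.024,0,0,0,0,0.024,0,0,0,0,0.024]' | python3 nudge.py;  echo '[0,0,0.06,0,0.024,0,0,0.06,0,0.024,0,0,0.06,0,0.024,0,0,0,0,0.024]' | python3 nudge.py;python3 -c "
from h import *
st()"
```

```text
time_s: 24.1
position: [0.573, -0.0315, 0.0835]
tool_rot: [[0.985, -0.172, 0.002], [-0.172, -0.985, -0.0], [0.002, 0.0, -1.0]]
ft_force: [-0.1, 1.2, -0.3]
grip_width: 0.0293
gripper_force: 40.0
time_s: 24.5
position: [0.5722, -0.0318, 0.0731]
tool_rot: [[0.985, -0.173, -0.001], [-0.173, -0.985, 0.0], [-0.001, -0.0, -1.0]]
ft_force: [0.4, -0.1, -0.9]
grip_width: 0.0292
gripper_force: 40.1
24.5 [ 0.5722 -0.0318  0.0731] [[0.985, -0.173, -0.001], [-0.173, -0.985, 0.0], [-0.001, -0.0, -1.0]] [ 0.38 -0.07 -0.87] [ 0.05 -0.02 -0.03] 0.029186644577629758 40.055809020996094 [-15.   31.6  82.1   0.   66.4  84.9]
```

Free entry (5 mm in). Continue down.

Scaled: 0.003 m is 0.06, 0.002 m is 0.04.

```bash
echo '[0,0,0.06,0,0.024,0,0,0.06,0,0.024,0,0,0.06,0,0.024,0,0,0.04,0,0.024,0,0,0,0,0.024]' | python3 nudge.py;  echo '[0,0,0.04,0,0.024,0,0,0.04,0,0.024,0,0,0,0,0.024]' | python3 nudge.py
```

```text
time_s: 25.0
position: [0.5722, -0.0319, 0.062]
tool_rot: [[0.985, -0.173, -0.001], [-0.173, -0.985, 0.0], [-0.001, -0.0, -1.0]]
ft_force: [-0.1, -0.5, -0.4]
grip_width: 0.0292
gripper_force: 40.1
time_s: 25.3
position: [0.5724, -0.0319, 0.0585]
tool_rot: [[0.985, -0.173, 0.0], [-0.173, -0.985, -0.0], [0.0, 0.0, -1.0]]
ft_force: [0.4, -0.5, -0.2]
grip_width: 0.0295
gripper_force: 40.1
```

```bash
echo '[0,0,0.02,0,0.024,0,0,0.02,0,0.024,0,0,0,0,0.024]' | python3 nudge.py;  echo '[0,0,0.02,0,0.024,0,0,0.02,0,0.024,0,0,0,0,0.024]' | python3 nudge.py
```

```text
time_s: 25.6
position: [0.5726, -0.0318, 0.0582]
tool_rot: [[0.985, -0.172, 0.002], [-0.172, -0.985, -0.001], [0.002, 0.0, -1.0]]
ft_force: [-5.6, 0.9, 15.3]
grip_width: 0.0293
gripper_force: 41.8
time_s: 25.9
position: [0.5727, -0.0318, 0.0581]
tool_rot: [[0.985, -0.172, 0.003], [-0.172, -0.985, -0.001], [0.003, 0.001, -1.0]]
ft_force: [-11.2, 2.9, 31.8]
grip_width: 0.0288
gripper_force: 43.7
```

Scaled: -0.031 m is -0.62, -0.04 m is -0.8.

```bash
echo '[0,0,-0.06,0,0.044,0,0,0,0,0.044,0,0,0,0,0.044,0,0,-0.6,0,0.044,0,0,-0.8,0,0.044,0,0,-0.8,0,0.06,-0.6,-0.74,-0.6,0,0.06,-0.62,-0.74,0,0,0.06,-0.62,-0.74,0,0,0.06,-0.62,-0.74,0,0,0.06]' | python3 nudge.py>/dev/null;  echo '[-0.62,-0.74,0,0,0.06,-0.62,-0.74,0,0,0.06,-0.62,-0.74,0,0,0.06,-0.62,-0.74,0,0,0.06,0,0,0,0,0.06,0,0,0,0,0.06]' | python3 nudge.py ; python3 - <<'E'
from h import *
st();d=shot("wrist","w11")
print(proj(d,[[.479,.375,.06],[.432,.206,.06]]))
for v in (50,62,75,90): drives(d,vmax=v); print()
E
```

```text
time_s: 27.5
position: [0.3823, 0.2982, 0.1937]
tool_rot: [[0.985, -0.17, -0.0], [-0.17, -0.985, -0.0], [-0.0, 0.001, -1.0]]
ft_force: [-0.3, 0.4, 0.4]
grip_width: 0.06
gripper_force: 0.0
27.5 [0.3823 0.2982 0.1937] [[0.985, -0.17, -0.0], [-0.17, -0.985, -0.0], [-0.0, 0.001, -1.0]] [-0.27  0.37  0.37] [-0.02 -0.03 -0.03] 0.059990567338132066 0.0 [ 23.9  16.1  85.8  -0.   78.1 123.7]
[[214.62593003  95.99484942]
 [397.14557848 115.09041143]]

[473.  19.] [500.8, 133.8, 38.3, 25.8, 34.3]


[630. 392.] [21.0, -69.1, 29.8, 25.6, 8.8]
[392. 115.] [430.8, 211.0, 39.5, 46.8, 89.7]
[219.  97.] [477.7, 372.0, 47.1, 41.1, 11.2]
```

Scaled: 0.041 m is 0.82, 0.032 m is 0.64, -5 degrees is -0.5.

```bash
echo '[0.64,0.82,0,0,0.06,0.63,0.82,0,0,0.06,0,0,0.6,-0.5,0.06,0,0,0.6,-0.45,0.06,0,0,0.6,0,0.06,0,0,0,0,0.06,0,0,0,0,0.06]' | python3 nudge.py
```

```text
time_s: 28.25
position: [0.4302, 0.2083, 0.1046]
tool_rot: [[1.0, -0.01, -0.0], [-0.01, -1.0, -0.0], [-0.0, 0.0, -1.0]]
ft_force: [0.4, -0.1, 1.1]
grip_width: 0.0602
gripper_force: 0.0
```

```bash
echo '[0.014,0.04,0.6,0,0.06,0,0,0.6,0,0.06,0,0,0.36,0,0.06,0,0,0.18,0,0.06,0,0,0,0,0.06,0,0,0,0,0.06]' | python3 nudge.py 30;  echo '[0,0,0,0,0.024,0,0,0,0,0.024,0,0,0,0,0.024,0,0,0,0,0.024]' | python3 nudge.py 40
```

```text
time_s: 28.85
position: [0.4311, 0.2073, 0.0183]
tool_rot: [[1.0, -0.008, 0.002], [-0.008, -1.0, 0.0], [0.002, -0.0, -1.0]]
ft_force: [-0.8, 0.9, 1.7]
grip_width: 0.0604
gripper_force: 0.0
time_s: 29.25
position: [0.4306, 0.2072, 0.018]
tool_rot: [[1.0, -0.007, 0.002], [-0.007, -1.0, 0.0], [0.002, -0.0, -1.0]]
ft_force: [-0.9, -2.4, 5.8]
grip_width: 0.0293
gripper_force: 39.6
```

Scaled: 0.0302 m is 0.604, 0.0247 m is 0.494, 5 degrees is 0.5.

```bash
echo '[0,0,-0.6,0,0.024,0,0,-0.8,0.5,0.024,0,0,-0.8,0.45,0.024,0,0,-0.4,0,0.024,0.604,0.494,0,0,0.024,0.604,0.494,0,0,0.024,0.604,0.494,0,0,0.024,0.604,0.494,0,0,0.024,0.604,0.494,0,0,0.024,0.604,0.494,0,0,0.024]' | python3 nudge.py>/dev/null;  echo '[0,0,0,0,0.024,0,0,0,0,0.024,0,0,0,0,0.024]' | python3 nudge.py
```

```text
time_s: 30.55
position: [0.5823, 0.0307, 0.1471]
tool_rot: [[0.985, -0.172, -0.001], [-0.172, -0.985, 0.0], [-0.001, -0.0, -1.0]]
ft_force: [-0.6, 0.4, -1.0]
grip_width: 0.0296
gripper_force: 40.3
```

```bash
echo '[0.024,0.012,0.6,0,0.024,0,0,0.5,0,0.024,0,0,0.16,0,0.024,0,0,0,0,0.024,0,0,0,0,0.024]' | python3 nudge.py;  echo '[0,0,0.06,0,0.024,0,0,0.06,0,0.024,0,0,0.06,0,0.024,0,0,0.06,0,0.024,0,0,0,0,0.024]' | python3 nudge.py;  echo '[0,0,0.06,0,0.024,0,0,0.06,0,0.024,0,0,0.06,0,0.024,0,0,0.04,0,0.024,0,0,0,0,0.024]' | python3 nudge.py
```

```text
time_s: 31.05
position: [0.5845, 0.0295, 0.0853]
tool_rot: [[0.985, -0.172, 0.002], [-0.172, -0.985, -0.0], [0.002, -0.0, -1.0]]
ft_force: [-0.1, 0.3, -1.3]
grip_width: 0.0292
gripper_force: 40.2
time_s: 31.55
position: [0.5845, 0.03, 0.072]
tool_rot: [[0.985, -0.173, 0.001], [-0.173, -0.985, 0.002], [0.001, -0.002, -1.0]]
ft_force: [2.4, 5.2, -1.3]
grip_width: 0.0296
gripper_force: 39.6
time_s: 32.05
position: [0.5844, 0.03, 0.061]
tool_rot: [[0.985, -0.173, 0.001], [-0.173, -0.985, 0.002], [0.001, -0.002, -1.0]]
ft_force: [2.6, 5.1, -1.8]
grip_width: 0.0289
gripper_force: 39.6
```

Scaled: 0.001 m is 0.02.

```bash
echo '[0,0,0.02,0,0.024,0,0,0.02,0,0.024,0,0,0.02,0,0.024,0,0,0.02,0,0.024,0,0,0,0,0.024]' | python3 nudge.py
```

```text
time_s: 32.55
position: [0.5846, 0.0297, 0.0593]
tool_rot: [[0.985, -0.172, 0.003], [-0.172, -0.985, 0.001], [0.003, -0.001, -1.0]]
ft_force: [-5.2, 3.5, 17.8]
grip_width: 0.0295
gripper_force: 40.2
```

```bash
echo '[0,0,-0.06,0,0.044,0,0,0,0,0.044,0,0,0,0,0.044,0,0,-0.6,0,0.044,0,0,-0.8,0,0.044,-0.412,-0.808,0,0,0.06,-0.412,-0.808,0,0,0.06,-0.412,-0.808,0,0,0.06,-0.412,-0.808,0,0,0.06,-0.412,-0.808,0,0,0.06]' | python3 nudge.py>/dev/null;  echo '[-0.412,-0.808,0,0,0.06,-0.412,-0.808,0,0,0.06,-0.412,-0.808,0,0,0.06,0,0,0,-0.7,0.06,0,0,0,-0.7,0.06,0,0,0,-0.7,0.06,0,0,0,0,0.06,0,0,0,0,0.06]' | python3 nudge.py; python3 - <<'E'
from h import *
d=shot("wrist","w12")
print(proj(d,[[.4775,.3765,.06]]))
for v in (62,75,90): drives(d,vmax=v); print()
E
```

```text
time_s: 34.35
position: [0.4775, 0.3758, 0.1297]
tool_rot: [[0.982, 0.188, -0.0], [0.188, -0.982, -0.0], [-0.0, 0.0, -1.0]]
ft_force: [-0.5, 0.7, -0.1]
grip_width: 0.0601
gripper_force: 0.0
[[311.51999978 199.60774362]]
[309. 195.] [480.7, 379.6, 46.1, 28.8, 11.7]

[309. 197.] [480.0, 379.5, 49.6, 29.8, 12.9]

[313. 199.] [481.4, 374.2, 52.7, 42.5, 15.0]
```

```bash
echo '[0.052,-0.054,0.6,-0.05,0.06,0,0,0.6,0,0.06,0,0,0.6,0,0.06,0,0,0.3,0,0.06,0,0,0.14,0,0.06,0,0,0,0,0.06,0,0,0,0,0.06]' | python3 nudge.py 30;  echo '[0,0,0,0,0.024,0,0,0,0,0.024,0,0,0,0,0.024,0,0,0,0,0.024]' | python3 nudge.py 40
```

```text
time_s: 35.1
position: [0.4801, 0.3793, 0.019]
tool_rot: [[0.98, 0.2, 0.001], [0.2, -0.98, 0.001], [0.002, -0.0, -1.0]]
ft_force: [-0.3, -0.4, 0.6]
grip_width: 0.0601
gripper_force: 0.0
time_s: 35.5
position: [0.4799, 0.3793, 0.019]
tool_rot: [[0.98, 0.2, 0.001], [0.2, -0.98, 0.001], [0.001, -0.0, -1.0]]
ft_force: [-0.8, -1.3, 6.1]
grip_width: 0.0293
gripper_force: 39.7
```

Scaled: 0.0377 m is 0.754, 0.0232 m is 0.464, 7 degrees is 0.7.

```bash
echo '[0,0,-0.6,0,0.024,0,0,-0.8,0.72,0.024,0,0,-0.8,0.72,0.024,0,0,-0.4,0.7,0.024,0.464,0.754,0,0,0.024,0.464,0.754,0,0,0.024,0.464,0.754,0,0,0.024,0.464,0.754,0,0,0.024,0.464,0.754,0,0,0.024,0.464,0.754,0,0,0.024]' | python3 nudge.py>/dev/null;  echo '[0.464,0.754,0,0,0.024,0,0,0,0,0.024,0,0,0,0,0.024,0,0,0,0,0.024]' | python3 nudge.py
```

```text
time_s: 36.9
position: [0.594, 0.0922, 0.1479]
tool_rot: [[0.985, -0.17, -0.001], [-0.17, -0.985, 0.0], [-0.001, -0.0, -1.0]]
ft_force: [-0.2, 0.6, -1.2]
grip_width: 0.0292
gripper_force: 40.4
```

Scaled: 0.0009 m is 0.018, 0.0005 m is 0.01.

```bash
echo '[0.018,0.01,0.6,0,0.024,0,0,0.5,0,0.024,0,0,0.14,0,0.024,0,0,0,0,0.024,0,0,0,0,0.024]' | python3 nudge.py;  echo '[0,0,0.06,0,0.024,0,0,0.06,0,0.024,0,0,0.06,0,0.024,0,0,0.06,0,0.024,0,0,0,0,0.024]' | python3 nudge.py;  echo '[0,0,0.06,0,0.024,0,0,0.06,0,0.024,0,0,0.06,0,0.024,0,0,0.04,0,0.024,0,0,0,0,0.024]' | python3 nudge.py
```

```text
time_s: 37.4
position: [0.5958, 0.0912, 0.0873]
tool_rot: [[0.985, -0.17, 0.002], [-0.17, -0.985, -0.0], [0.002, -0.0, -1.0]]
ft_force: [-0.0, -0.0, -1.9]
grip_width: 0.0289
gripper_force: 40.3
time_s: 37.9
position: [0.5957, 0.0905, 0.0738]
tool_rot: [[0.985, -0.171, 0.001], [-0.171, -0.985, -0.0], [0.001, -0.0, -1.0]]
ft_force: [2.8, 0.1, -2.3]
grip_width: 0.0288
gripper_force: 40.2
time_s: 38.4
position: [0.5957, 0.0906, 0.0629]
tool_rot: [[0.985, -0.171, 0.001], [-0.171, -0.985, -0.0], [0.001, -0.0, -1.0]]
ft_force: [4.4, -0.8, -2.4]
grip_width: 0.0292
gripper_force: 40.3
```

```bash
echo '[0,0,0.02,0,0.024,0,0,0.02,0,0.024,0,0,0.02,0,0.024,0,0,0.02,0,0.024,0,0,0,0,0.024]' | python3 nudge.py; echo '[0,0,0.014,0,0.024,0,0,0,0,0.024]' | python3 nudge.py
```

```text
time_s: 38.9
position: [0.5958, 0.0906, 0.0605]
tool_rot: [[0.985, -0.171, 0.002], [-0.171, -0.985, -0.0], [0.002, -0.0, -1.0]]
ft_force: [1.8, -2.0, 11.5]
grip_width: 0.0289
gripper_force: 41.8
time_s: 39.1
position: [0.5958, 0.0906, 0.0605]
tool_rot: [[0.985, -0.171, 0.003], [-0.171, -0.985, -0.0], [0.003, -0.0, -1.0]]
ft_force: [-0.9, -0.7, 15.7]
grip_width: 0.0288
gripper_force: 42.5
```

Scaled: -0.04 m is -0.8, 0.039 m is 0.78.

```bash
echo '[0,0,-0.05,0,0.044,0,0,0,0,0.044,0,0,0,0,0.044,0,0,-0.6,0,0.044,0,0,-0.8,0,0.044,0,0,-0.6,0,0.05,-0.18,0.78,0,0,0.05,-0.18,0.78,0,0,0.05,-0.18,0.78,0,0,0.05,0,0,0,0,0.05]' | python3 nudge.py >/dev/null; echo '[0,0,0,0,0.05,0,0,0,0,0.05]' | python3 nudge.py; python3 - <<'E'
from h import *
st();d=shot("wrist","w13")
P=[.5825,-.1056,.101];x,y=proj(d,P)[0];print(x,y)
h=cv2.cvtColor(d["pixels"],cv2.COLOR_RGB2HSV)
m=cv2.inRange(h,np.array([0,140,80]),np.array([9,255,255]))|cv2.inRange(h,np.array([172,140,80]),np.array([179,255,255]))
for c in cv2.findContours(cv2.morphologyEx(m,cv2.MORPH_OPEN,np.ones((5,5))),cv2.RETR_EXTERNAL,2)[0]:
    if cv2.contourArea(c)>200:
        e,r=cv2.minEnclosingCircle(c);print(np.round(e,1),round(r,1),cast(d,e,.1).round(4),cv2.boundingRect(c))
b,k=blob(d,(x,y),25,*BR);print("brass",b,k,cast(d,b,.101).round(4))
# black tops of the three drives at home height
for p in ((.030,.0915),(.03,.0293),(.03,-.0327)): print(proj(d,d2w(*p,.102)).round(1))
k=d["pixels"][:,:,::-1];cv2.imwrite("pics/w13v.png",k)
E
```

```text
time_s: 40.3
position: [0.5488, -0.0192, 0.1606]
tool_rot: [[0.985, -0.17, -0.001], [-0.17, -0.985, 0.0], [-0.001, -0.0, -1.0]]
ft_force: [-0.3, 1.1, -0.1]
grip_width: 0.0503
gripper_force: 0.0
40.3 [ 0.5488 -0.0192  0.1606] [[0.985, -0.17, -0.001], [-0.17, -0.985, 0.0], [-0.001, -0.0, -1.0]] [-0.25  1.06 -0.14] [ 0.01  0.03 -0.05] 0.05029812982735417 0.0 [-14.4  24.   79.2   0.   76.8  85.4]
418.374584878571 142.8769118332383
[605.  226.5] 36.6 [[ 0.4878 -0.2527  0.1   ]] (571, 212, 69, 29)
[420.6 142.1] 22.7 [[ 0.5826 -0.1076  0.1   ]] (412, 121, 29, 44)
[244.  123.5] 109.2 [[0.6184 0.0196 0.1   ]] (135, 116, 219, 16)
brass [418.8121547  143.25414365] 181 [[ 0.5822 -0.1059  0.101 ]]
[[160.  171.5]]
[[241.2 171.6]]
[[322.1 171.7]]
```

View pics/w13v.png

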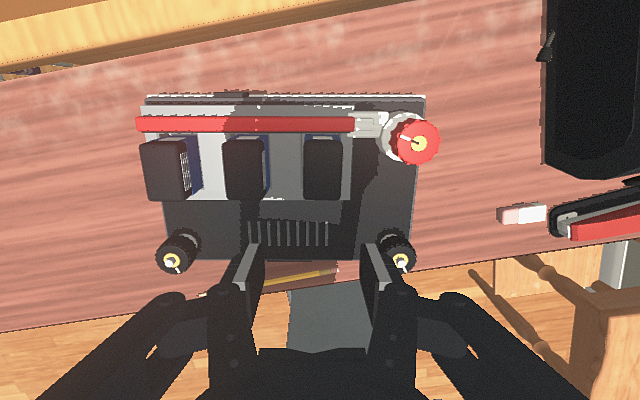

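Scaled: 0.04 m is 0.8, 0.0395 m is 0.79, -8.5 degrees is -0.85.

```bash
echo '[0.48,0.8,0,0,0.05,0.474,0.79,0,0,0.05,0,0,0,-0.85,0.05,0,0,0,-0.85,0.05,0,0,0,-0.85,0.05,0,0,0,-0.85,0.05,0,0,0,-0.85,0.05,0,0,0,-0.85,0.05,0,0,0,-0.85,0.05,0,0,0,-0.85,0.05]' | python3 nudge.py >/dev/null; echo '[0,0,0,-0.85,0.05,0,0,0,-0.85,0.05,0,0,0,-0.85,0.05,0,0,0,-0.85,0.05,0,0,0,-0.85,0.05,0,0,0,-0.85,0.05,0,0,0,-0.85,0.05,0,0,0,-0.85,0.05,0,0,0,-0.85,0.05,0,0,0,-0.85,0.05]' | python3 nudge.py >/dev/null;echo '[0,0,0,-0.85,0.05,0,0,0,-0.85,0.05,0,0,0,-0.85,0.05,0,0,0,-0.85,0.05,0,0,0,-0.85,0.05,0,0,0,-0.85,0.05,0,0,0,-0.85,0.05,0,0,0,-0.85,0.05,0,0,0,0,0.05,0,0,0,0,0.05]' | python3 nudge.py; python3 -c "
from h import *
st()"
```

```text
time_s: 43.35
position: [0.5823, -0.1057, 0.1607]
tool_rot: [[-0.857, -0.515, -0.0], [-0.515, 0.857, 0.0], [0.0, 0.0, -1.0]]
ft_force: [0.4, 0.4, -0.2]
grip_width: 0.0502
gripper_force: 0.0
43.35 [ 0.5823 -0.1057  0.1607] [[-0.857, -0.515, -0.0], [-0.515, 0.857, 0.0], [0.0, 0.0, -1.0]] [ 0.38  0.4  -0.23] [-0.06  0.03  0.  ] 0.05022901103883519 0.0 [ -21.7   28.1   72.1    0.    79.8 -142.7]
```

Down to the red knob, grip.

Scaled: 0.03 m is 0.6, 0.025 m is 0.5.

```bash
echo '[0,0,0.6,0,0.05,0,0,0.6,0,0.05,0,0,0.5,0,0.05,0,0,0.16,0,0.05,0,0,0.08,0,0.05,0,0,0,0,0.05]' | python3 nudge.py 30; echo '[0,0,0,0,0.025,0,0,0,0,0.025,0,0,0,0,0.025,0,0,0,0,0.025]' | python3 nudge.py 30; python3 -c "
from h import *
st()"
```

```text
time_s: 43.95
position: [0.5826, -0.1065, 0.0644]
tool_rot: [[-0.856, -0.517, 0.001], [-0.517, 0.856, -0.0], [-0.001, -0.001, -1.0]]
ft_force: [0.3, -0.4, 0.5]
grip_width: 0.0499
gripper_force: 0.0
time_s: 44.35
position: [0.5826, -0.1063, 0.0653]
tool_rot: [[-0.856, -0.517, 0.002], [-0.517, 0.856, -0.0], [-0.002, -0.001, -1.0]]
ft_force: [-0.8, 3.4, 6.9]
grip_width: 0.0313
gripper_force: 29.7
44.35 [ 0.5826 -0.1063  0.0653] [[-0.856, -0.517, 0.002], [-0.517, 0.856, -0.0], [-0.002, -0.001, -1.0]] [-0.83  3.38  6.89] [ 0.42  0.27 -0.01] 0.031345792492430725 29.695942103862762 [ -21.8   33.7   79.5    0.    66.8 -143. ]
```

Scaled: 8.5 degrees is 0.85.

```bash
echo '[0,0,0,0.85,0.025,0,0,0,0.85,0.025,0,0,0,0.85,0.025,0,0,0,0.85,0.025,0,0,0,0.85,0.025,0,0,0,0.85,0.025,0,0,0,0.85,0.025,0,0,0,0.85,0.025,0,0,0,0.85,0.025]' | python3 nudge.py >/dev/null; python3 -c "
from h import *
st()";  echo '[0,0,0,0.85,0.025,0,0,0,0.85,0.025,0,0,0,0.85,0.025,0,0,0,0.85,0.025,0,0,0,0.85,0.025,0,0,0,0.85,0.025,0,0,0,0.85,0.025,0,0,0,0.85,0.025]' | python3 nudge.py >/dev/null; python3 -c "
from h import *
st()";  echo '[0,0,0,0.85,0.025,0,0,0,0.85,0.025]' | python3 nudge.py >/dev/null; python3 -c "
from h import *
st()"
```

```text
45.25 [ 0.5829 -0.1049  0.0653] [[-0.699, 0.715, 0.003], [0.715, 0.699, 0.002], [-0.0, 0.003, -1.0]] [0.48 9.16 5.71] [ 1.66 -0.23  0.05] 0.031609844402049794 29.78553682565689 [-21.7  33.7  79.5   0.2  66.8 -66.1]
46.05 [ 0.584  -0.1048  0.0653] [[0.401, 0.916, 0.005], [0.916, -0.401, 0.002], [0.004, 0.004, -1.0]] [5.44 9.   3.67] [ 1.57 -1.08  0.06] 0.0313666498139475 29.534355998039246 [-21.7  33.7  79.4   0.2  66.7   1.9]
46.25 [ 0.5842 -0.105   0.0654] [[0.652, 0.758, 0.006], [0.758, -0.652, 0.002], [0.005, 0.004, -1.0]] [6.33 9.01 1.98] [ 1.46 -1.16  0.05] 0.032047366135616755 29.503019750118256 [-21.7  33.7  79.4   0.2  66.6  18.9]
```

The rows are not in the units I measure in: shifts go in shares of 50 mm and turns go in units of 10 degrees. I convert before sending: 8.5 degrees is 0.85.

```bash
cat > t.py <<'E'
from h import *
o=env.observe();print(np.round(o["q"][5],1),np.round(o["wrist_torque"],3),np.round(o["joint_efforts"][5],3),np.round(o["ft_force"],1))
E
echo '[0,0,0,0.85,0.025]' | python3 nudge.py >/dev/null; python3 t.py;echo '[0,0,0,0.85,0.025]' | python3 nudge.py >/dev/null; python3 t.py;echo '[0,0,0,0.85,0.025]' | python3 nudge.py >/dev/null; python3 t.py
```

```text
27.4 [ 1.378 -1.235  0.066] -1.916 [6.5 7.7 2.8]
35.9 [ 1.314 -1.222  0.218] -1.754 [7.1 7.6 2.7]
44.4 [ 1.182 -1.259  0.153] -1.768 [6.8 7.2 2.4]
```

Scaled: 4 degrees is 0.4.

```bash
echo '[0,0,0,0.4,0.025]' | python3 nudge.py >/dev/null; python3 t.py;echo '[0,0,0,0.4,0.025]' | python3 nudge.py >/dev/null; python3 t.py
```

```text
48.3 [ 1.072 -1.278  0.211] -0.025 [6.9 7.1 1.6]
52.2 [ 1.098 -1.253  0.212] -0.679 [7.8 6.8 1.7]
```

Scaled: -0.04 m is -0.8, -0.03 m is -0.6.

```bash
echo '[0,0,0,0,0.05,0,0,0,0,0.05,0,0,-0.6,0,0.05,0,0,-0.8,0,0.05,0,0,-0.5,0,0.05,0,0,0,0,0.05,0,0,0,0,0.05]' | python3 nudge.py; python3 - <<'E'
from h import *
d=shot("wrist","w14"); e=load("w13")
def rail(d):
    h=cv2.cvtColor(d["pixels"],cv2.COLOR_RGB2HSV)
    m=cv2.inRange(h,np.array([0,140,80]),np.array([9,255,255]))|cv2.inRange(h,np.array([172,140,80]),np.array([179,255,255]))
    for c in cv2.findContours(cv2.morphologyEx(m,cv2.MORPH_OPEN,np.ones((3,3))),cv2.RETR_EXTERNAL,1)[0]:
        if cv2.contourArea(c)>300:
            P=cast(d,c[:,0],.074)[:,:2]-O; a=np.c_[P@AX,P@AY]*1000
            print(cv2.boundingRect(c),"dock x",a[:,0].min().round(1),a[:,0].max().round(1),np.median(a[:,0]).round(1),"y",a[:,1].min().round(1),a[:,1].max().round(1))
rail(e);print();rail(d)
print(proj(d,d2w(.052,-.104,.101)),proj(e,d2w(.052,-.104,.101)))
E
```

```text
time_s: 47.45
position: [0.5818, -0.1066, 0.1588]
tool_rot: [[0.96, 0.279, -0.0], [0.279, -0.96, -0.0], [-0.0, 0.0, -1.0]]
ft_force: [0.6, 0.3, -0.3]
grip_width: 0.05
gripper_force: 0.0
(571, 212, 69, 29) dock x -41.0 -13.1 -24.9 y -325.9 -261.5
(411, 119, 30, 47) dock x 29.5 67.7 50.3 y -132.0 -108.3
(135, 116, 220, 16) dock x 57.7 69.8 66.6 y -59.3 120.1

(290, 177, 43, 46) dock x 24.8 67.2 43.4 y -127.0 -88.2
(52, 56, 219, 112) dock x 54.0 67.6 61.8 y -59.1 120.2
[[311.03330509 203.20377165]] [[417.82327266 142.80256999]]
```

```bash
python3 - <<'E'
from h import *
for t in ("w13","w14"):
    d=load(t);h=cv2.cvtColor(d["pixels"],cv2.COLOR_RGB2HSV)
    x,y=proj(d,d2w(.052,-.104,.101))[0]
    g=cv2.inRange(h,np.array([17,60,120]),np.array([35,255,255]));
    v,u=np.nonzero(g[int(y)-14:int(y)+15,int(x)-14:int(x)+15]);c=np.array([(u.min()+u.max())/2+int(x)-14,(v.min()+v.max())/2+int(y)-14]);R=(u.max()-u.min())/2
    V,U=np.mgrid[0:400,0:640];rr=np.hypot(U-c[0],V-c[1])
    w=(h[...,1]<70)&(h[...,2]>170)&(rr<19)&(rr>R); b=(h[...,2]<110)&(rr<R*1.0)
    out=[]
    for m in (w,b):
        P=cast(d,np.c_[U[m],V[m]],.101)[:,:2]-cast(d,c,.101)[0,:2];out.append(np.degrees(np.arctan2(*P.mean(0)[::-1])).round(1));print(t,c,R,m.sum(),out[-1],np.round(P.mean(0)*1000,1))
E
```

```text
w13 [418.5 143.5] 7.5 32 57.1 [5.9 9.2]
w13 [418.5 143.5] 7.5 11 52.6 [1.9 2.5]
w14 [310.5 204. ] 6.5 21 -133.7 [-7.7 -8. ]
w14 [310.5 204. ] 6.5 12 -114.6 [-1.2 -2.5]
```

```bash
echo '[0,0,-0.6,0,0.05,0,0,-0.6,0,0.05,0,0,0,0,0.05,0,0,0,0,0.05,0,0,0,0,0.05]' | python3 nudge.py | head -2; python3 -c "
from rig import env
print(env.close_job())"
```

```text
time_s: 48.0
position: [0.5815, -0.1063, 0.217]
the job is handed in; nothing more can be done
None
```

The job is handed in at 48 s with no verdict returned: both front feet are screwed level (pins measured 6.0 and 5.8 mm), all three drives went down to their stops in the bays, and the lock knob was stopped about 0.35 rad into its first clutch slip. The rail moved about 3.7 mm by camera; I inferred that this is home from the rail stopping there, not from a direct reading.

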